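Fetch the boxed-in lathe chuck

ROBOT

A 6-joint arm with a two-finger parallel gripper is mounted at the origin on the work surface. World frame = base frame: x ahead of the robot, y to its left, z up, the work surface at z = 0. Lengths are in m, angles in degrees, forces in N, time in s.
With the tool pointing down it reaches from about 0.3 to 0.85 m from the base axis. Payload 5.4 kg.
Tool frame: the origin (TCP) lies on the centre line of the jaws, within the pads' length; the fingertips stand 25 mm ahead of it and the grasp point (between the pads) lies 6 mm ahead of it; z points along the fingers, y is the line along which they close (so a half turn about z gives the same grasp; the last joint's range is limited). The gripper opens to 85 mm and grips with 20 to 120 N. Pads are 22 mm wide; open, the fingers measure 114 mm over their backs; the gripper's body (76 mm by 85 mm) begins 54 mm behind the grasp point. The pads swing forward as they close: fully open they stand 13 mm farther back than shut.
Start: joints at [-81.939, 9.076, 91.501, -0, 79.423, -12.038], TCP at [0.198, -0.54, 0.256] pointing down, gripper open.
Joint ranges: [-166.64, 166.64], [-54.1, 131.32], [10.49, 154.53], [-73.88, 253.88], [9.74, 151.15], [-171.62, 171.62]. Speed limits (degrees/s): [147.25, 147.25, 180, 180, 180, 180].

INTERFACE

Orientations are given as [roll, pitch, yaw] about the fixed x, y, z axes, in that order (R = Rz(yaw) Ry(pitch) Rx(roll)).
In Python, from plant import ctrl, camera gives the robot as it stands.
- The arm moves only by the tool carry_out, never from a script. Its arguments are lists of equal length, an entry for each row: "dp": the shift along the tool's x, y, z in parts of the range, where 1.0 means 75 cm, a list of three; "twist": the turn, a rotation vector about the tool's x, y, z in fractions of the full range, 1 being 45 degrees, a list of three; "gripper": the opening, from -1 (shut) to 1 (fully open). A call has 1 to 10 rows; each row is the pose to reach, as a shift and turn from the pose commanded when the call began, along the tool's axes at that moment; what a row does not reach only later rows make up. A row lasts 1/12 s, in which the tool goes at most 41.7 mm and 7.16 degrees, less where a joint would pass 70% of its speed; a pose out of reach is approached as far as the arm can. No shift or turn number may pass 1 either way. A call with a gripper value outside its range is refused whole. The fingers move at their own pace and stop on an object; "squeeze" is the grip in N (left out, the last holds). Time passes only in rows, so rows that repeat a pose let the fingers close. It gives the time, the measured TCP pose, the force, the opening and the grip force at its end, in the units of the state.
- ctrl.sense(): the state, without advancing time (a new reading comes with each control period).
- camera(name): name is "scene" or "side" or "wrist"; returns a dict with "img" (400x640x3 uint8, red, green, blue), "range_z" (400x640 float32, m along the optical axis (not along the pixel's ray), 0 where there is no reading), "fx", "fy", "cx", "cy" (pixels), "k1" (the pictures are not rectified: a ray, as slopes to the right and down, at radius r is drawn at 1 + k1 r^2 times it, then the intrinsics apply), "T" (4x4, takes a point from camera to world coordinates). Camera axes: x right, y down, z forward; pixel columns grow to the right and rows downward; lengths in m; the calibration is good to about 2 mm. A picture is of the moment at which its call begins.
- ctrl.close_job(): hands the job in; it is judged then, once.
The state is a dict: "clock": time; "joints": joint angles; "joint_vel": joint speeds; "effort": joint torques, N m; "position": TCP position; "eef_rot": TCP orientation; "contact_force": force on the tool from outside, world axes, zero at the start; "moment": the same for the moment, N m; "gripper_width": finger opening in m; "grasp_force": force on a finger pad.
Only numpy, scipy, OpenCV 4.12 (cv2) and the standard library are available. Lean on these libraries where they do the work, as an engineer would, in place of code of your own. Each camera call takes 0.05 s, during which the arm holds its last target. There are 200 camera calls.

TASK

The three-jaw chuck is boxed in between two of the three containers in the plywood rack. Lift just the two containers next to it out and stand them on the black rubber mat, then take the chuck out and set it upright, jaws up, in the middle of the round wooden stand. Then stand each container back upright in the same spot of the rack that it came from, leaving the third container, the pulley and the small cup on the bench where they are.

Things in the scene. Friction and masses are not known exactly. Their poses are not given: they have to be found in the camera images.
- round_tin: container: round steel tin with paper band and narrow dark screw cap, loose. Body 52 mm diameter, 92 mm high; cap 24 mm diameter on top, overall height 110 mm. Origin: centre of the underside, z up. About 0.25 kg.
- flat_tin: container: rectangular aluminium tin with paper band and small white cap, loose. 50 mm along its x, 36 mm along its y, 86 mm high; cap 18 mm diameter, overall height 100 mm. Origin: centre of the underside, z up. About 0.22 kg. At the start its x lies across the rack (along the rack's x, within 0.1 rad).
- jar: container: round white plastic jar with a wide screw lid and brown label, loose. Body 48 mm diameter, 74 mm high, lid 50 mm diameter, overall height 92 mm. Origin: centre of the underside, z up. About 0.2 kg.
- chuck: the wanted thing: three-jaw lathe chuck, loose, a steel disc 54 mm diameter and 32 mm high with three dark radial jaws (18 x 9 mm, 6 mm high) standing on its top face, overall 38 mm. Origin: centre of the underside, z up through the jaws. About 0.45 kg.
- pulley: aluminium belt pulley without jaws, loose, 54 mm diameter, 30 mm high, flat top with a dark bore of 22 mm and a groove round its rim. Origin: centre of the underside. Not to be moved.
- rack: fixed plywood trough: inside 70 mm along its x, 326 mm along its y; walls 8 mm thick, tops 46 mm and floor 6 mm above the table. Origin: centre of underside. At y = -124, 0, 124 mm stand the containers, at -62 and 62 the chuck and pulley (all within 4 mm), in any arrangement. Fingers fit round the chuck only along the rack's y, once both its neighbours are out.
- mat: fixed flat black rubber mat, the side area: 100 mm along its x, 230 mm along its y, 3 mm thick. Origin: centre of the underside, on the table. It lies to the left or the right in front of the rack.
- stand: fixed round wooden stand for the chuck, 100 mm diameter, 15 mm high, flat top with a thin dark circle of 54 mm round its middle. Origin: centre of the underside, on the table. It lies on the other side from the mat.
- cup: bystander: small white plastic cup standing on the bench between mat and stand, 34 mm across the rim, 36 mm high. Origin: centre of the underside. Not to be disturbed.
Not all that is in view belongs to the job. What is shaped like the chuck but orange is not meant.

How it is judged:
By the outcome, as a careful person would: the job done as asked, in the order asked, and still so for the second after the job is handed in, with the robot touching nothing.
It also fails if it takes over 107 s, if anything falls off the work surface, if the arm or the gripper's body presses on something with over 40 N, if the wrist force passes 120 N, or if a joint passes its speed limit or range.

## Working session

There is one attempt and no reset: what is moved stays moved. The work goes in short steps, Python scripts to look and compute and a tool call to move; the robot and the scene stay as the last step left them, time stands still between calls to the robot, and variables do not carry over. Pictures are saved under pics/ and viewed, at most 14 in all, crops included, and the job is handed in when it is done.

Besides the shell and the picture viewer there is one more tool, called as name(argument=value, ...) on one line, values as JSON. carry_out: Moves the arm, as the interface text tells. Its arguments: {"type":"object","properties":{"dp":{"type":"array"},"twist":{"type":"array"},"gripper":{"type":"array"},"squeeze":{"type":"number"}},"required":["dp","twist","gripper"]}

```bash
mkdir -p pics; ls
cat > h.py <<'E'
import numpy as np, cv2
from plant import ctrl, camera
def K(c): return np.array([[c["fx"],0,c["cx"]],[0,c["fy"],c["cy"]],[0,0,1.]])
def D(c): return np.array([c["k1"],0,0,0,0.])
def plane(c,uv,z):
    p=cv2.undistortPoints(np.array(uv,float).reshape(-1,1,2),K(c),D(c))[:,0]
    d=np.c_[p,np.ones(len(p))]@c["T"][:3,:3].T; o=c["T"][:3,3]
    return o+d*((z-o[2])/d[:,2])[:,None]
def cloud(c):
    v,u=np.mgrid[:400,:640]; 
    p=cv2.undistortPoints(np.c_[u.ravel(),v.ravel()].astype(float).reshape(-1,1,2),K(c),D(c))[:,0]
    z=c["range_z"].ravel()[:,None]
    return (np.c_[p,np.ones(len(p))]*z@c["T"][:3,:3].T+c["T"][:3,3]).reshape(400,640,3)
def save(c,n): cv2.imwrite("pics/"+n,c["img"][:,:,::-1])
E
python3 - <<'E'
from h import *
for n in ("scene","side"):
    c=camera(n); save(c,n+"0.png"); np.save(n+"0.npy",c,allow_pickle=True)
    print(n,c["T"][:3].round(3).tolist(),c["fx"],c["k1"])
print({k:np.round(v,3) for k,v in ctrl.sense().items()})
E
```

```text
pics
scene [[0.736, 0.597, -0.32, 0.802], [0.677, -0.642, 0.36, -0.272], [0.01, -0.482, -0.876, 0.679]] 420.9864695374608 -0.0793773861322665
side [[-0.939, -0.246, 0.24, 0.336], [-0.343, 0.702, -0.624, 0.692], [-0.015, -0.668, -0.744, 0.859]] 517.7250923476398 -0.10781367577297694
{'clock': np.float64(0.1), 'joints': array([-8.1937e+01,  9.1110e+00,  9.1564e+01,  1.0000e-03,  7.9426e+01,
       -1.2038e+01]), 'joint_vel': array([-0.036, -0.169, -0.183, -0.004, -0.07 , -0.045]), 'effort': array([-0.0000e+00, -3.9700e+01, -3.3234e+01, -0.0000e+00,  4.0000e-03,
        0.0000e+00]), 'position': array([ 0.198, -0.539,  0.255]), 'eef_rot': array([-1.79901e+02, -2.20000e-02,  2.01010e+01]), 'contact_force': array([-0.192,  0.016, -0.169]), 'moment': array([-0.007,  0.007,  0.034]), 'grasp_force': np.float64(0.0), 'gripper_width': np.float64(0.085)}
```

View pics/scene0.png

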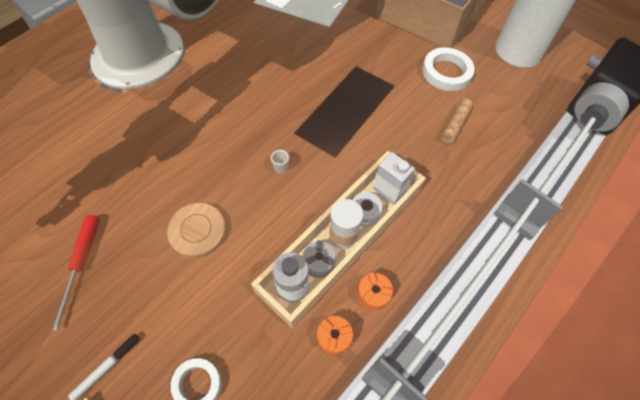

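View pics/side0.png

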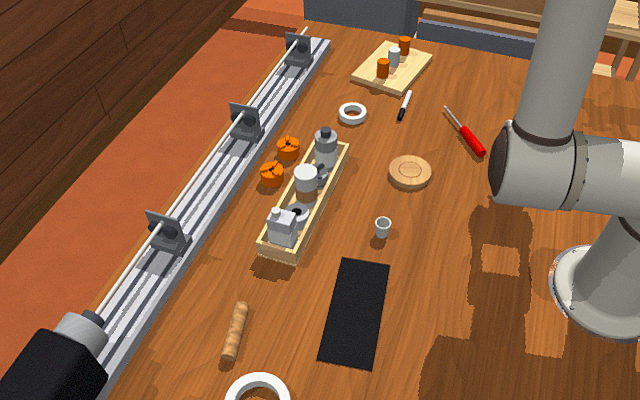

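The scene view shows the round tin (291,276), chuck (319,259), jar (346,220), pulley (367,207) and flat tin (394,178). The mat is at (345,110), the stand at (196,229) and the cup at (280,160). So the neighbours to lift out are the round tin and the jar.

Run:
```python
from h import *
from scipy.spatial import cKDTree
P={}
for n in ("scene","side"):
    c=np.load(n+"0.npy",allow_pickle=True).item(); X=cloud(c); img=c["img"].astype(int); hsv=cv2.cvtColor(c["img"],cv2.COLOR_RGB2HSV)
    ok=c["range_z"]>0
    print(n,"table z",np.median(X[...,2][ok&(abs(X[...,2])<.02)]))
    # mat
    m=(img.max(2)<50)&ok&(abs(X[...,2])<.012)
    nl,L,st,_=cv2.connectedComponentsWithStats(m.astype(np.uint8))
    i=1+np.argmax(st[1:,4]); ys,xs=np.where(L==i)
    Q=plane(c,np.c_[xs,ys],.003)[:,:2]; r=cv2.minAreaRect((Q*1000).astype(np.float32)); print("mat",r)
    # rack region ROI: by wall tops z 0.046
    roi=(X[...,0]>.3)&(X[...,0]<.85)&(abs(X[...,1])<.45)&ok
    w=roi&(abs(X[...,2]-.046)<.004)&(hsv[...,1]>50)&(hsv[...,0]>10)&(hsv[...,0]<30)
    nl,L,st,ce=cv2.connectedComponentsWithStats(cv2.dilate(w.astype(np.uint8),np.ones((3,3))))
    i=1+np.argmax(st[1:,4]); ys,xs=np.where((L==i)&w); r=cv2.minAreaRect((X[ys,xs,:2]*1000).astype(np.float32)); print("rack",r,len(xs))
    # stand/cup: z clusters
    for nm,uv in (dict(stand=(196,229),cup=(280,160),tin=(291,266),chuck=(319,259),jar=(346,210),pulley=(367,207),flat=(394,165)) if n=="scene" else dict(stand=(410,172),cup=(383,225),tin=(325,133),jar=(306,172),flat=(283,213))).items():
        print(nm,X[uv[1],uv[0]].round(4))
    for nm,z0,z1,cx in (("stand",.012,.018,None),("cup",.030,.040,None),("jar",.094,.103,None),("tinshoulder",.094,.103,None),("cap",.112,.120,None),("flattop",.089,.096,None)):
        m=roi&(X[...,2]>z0)&(X[...,2]<z1)
        nl,L,st,ce=cv2.connectedComponentsWithStats(m.astype(np.uint8))
        for i in range(1,nl):
            if st[i,4]>25:
                q=X[L==i]; mm=(q.min(0)+q.max(0))/2
                print(" ",nm,st[i,4],ce[i].round(),"mid",mm.round(4),"mean",q.mean(0).round(4),"ext",np.ptp(q,0).round(3))
```

```text
scene table z 0.0008896449815793961Traceback (most recent call last):
  File "<stdin>", line 11, in <module>
    return _wrapfunc(a, 'argmax', axis=axis, out=out, **kwds)
    return bound(*args, **kwds)
ValueError: attempt to get argmax of an empty sequence
```

```bash
cat > m.py <<'E'
from h import *
for n in ("scene","side"):
    c=np.load(n+"0.npy",allow_pickle=True).item(); X=cloud(c); img=c["img"].astype(int); hsv=cv2.cvtColor(c["img"],cv2.COLOR_RGB2HSV)
    ok=c["range_z"]>0
    print(n,"table z",np.median(X[...,2][ok&(abs(X[...,2])<.02)]))
    s=(345,110) if n=="scene" else (355,315)
    print("matpix",img[s[1],s[0]],c["range_z"][s[1],s[0]])
    m=(img.max(2)<60)
    nl,L=cv2.connectedComponents(cv2.morphologyEx(m.astype(np.uint8),cv2.MORPH_OPEN,np.ones((3,3)))); ys,xs=np.where(L==L[s[1],s[0]])
    print("mat",cv2.minAreaRect((plane(c,np.c_[xs,ys],.003)[:,:2]*1000).astype(np.float32)))
    roi=(X[...,0]>.3)&(X[...,0]<.85)&(abs(X[...,1])<.45)&ok
    w=roi&(abs(X[...,2]-.046)<.004)&(hsv[...,1]>50)&(hsv[...,0]>10)&(hsv[...,0]<30)
    nl,L,st,ce=cv2.connectedComponentsWithStats(cv2.dilate(w.astype(np.uint8),np.ones((3,3))))
    i=1+np.argmax(st[1:,4]); ys,xs=np.where((L==i)&w); print("rack",cv2.minAreaRect((X[ys,xs,:2]*1000).astype(np.float32)),len(xs))
    for nm,uv in (dict(stand=(196,229),cup=(280,160),tin=(291,266),chuck=(319,259),jar=(346,210),pulley=(367,207),flat=(394,165)) if n=="scene" else dict(stand=(410,172),cup=(383,225),tin=(325,133),jar=(306,172),flat=(283,213))).items():
        print(nm,X[uv[1],uv[0]].round(4))
    for nm,z0,z1 in (("stand",.012,.018),("cup",.030,.040),("jar/tin",.094,.103),("cap",.112,.120),("flattop",.089,.096)):
        m=roi&(X[...,2]>z0)&(X[...,2]<z1)
        nl,L,st,ce=cv2.connectedComponentsWithStats(m.astype(np.uint8))
        for i in range(1,nl):
            if st[i,4]>25:
                q=X[L==i]; mm=(q.min(0)+q.max(0))/2
                print(" ",nm,st[i,4],ce[i].round(),"mid",mm.round(4),"mean",q.mean(0).round(4),"ext",np.ptp(q,0).round(3))
E
python3 m.py
```

```text
scene table z 0.0008896449815793961
matpix [61 49 43] 0.8680669
mat ((493.4243469238281, 115.374755859375), (1744.9595947265625, 974.3087158203125), 43.48023986816406)
rack ((646.73193359375, -23.411727905273438), (344.7936706542969, 86.47085571289062), 88.9761734008789) 1483
stand [ 0.4525 -0.1895  0.0164]
cup [0.4539 0.0138 0.008 ]
tin [ 0.647  -0.1475  0.1169]
chuck [ 0.6502 -0.0913  0.0389]
jar [ 0.6411 -0.0208  0.0988]
pulley [0.647  0.0342 0.0384]
flat [0.6441 0.0985 0.095 ]
  stand 96 [445.  82.] mid [0.5645 0.4093 0.0151] mean [0.5733 0.3953 0.0151] ext [0.092 0.061 0.006]
  stand 26 [447. 139.] mid [0.6627 0.2697 0.0152] mean [0.663  0.2694 0.0153] ext [0.026 0.009 0.006]
  stand 48 [383. 195.] mid [0.647  0.0842 0.0151] mean [0.6471 0.0842 0.0152] ext [0.049 0.003 0.006]
  stand 2334 [196. 229.] mid [ 0.45   -0.1883  0.015 ] mean [ 0.4518 -0.1895  0.0157] ext [0.101 0.099 0.006]
  stand 66 [369. 222.] mid [0.6604 0.0299 0.015 ] mean [0.6625 0.0257 0.0155] ext [0.019 0.035 0.006]
  stand 342 [ 74. 277.] mid [ 0.3616 -0.3739  0.015 ] mean [ 0.3689 -0.3862  0.0156] ext [0.111 
[... 8896 characters left out ...]
1 0.1159] mean [0.8313 0.2026 0.1161] ext [0.032 0.007 0.008]
  cap 55 [ 97. 319.] mid [0.8397 0.4326 0.1161] mean [0.8385 0.4323 0.1162] ext [0.012 0.015 0.008]
  flattop 44 [250. 120.] mid [ 0.833  -0.1485  0.0925] mean [ 0.8319 -0.1465  0.0926] ext [0.033 0.019 0.007]
  flattop 70 [328. 140.] mid [ 0.6411 -0.1437  0.0926] mean [ 0.6345 -0.1351  0.0932] ext [0.047 0.046 0.007]
  flattop 76 [308. 178.] mid [ 0.6427 -0.0171  0.0925] mean [ 0.6354 -0.0107  0.0929] ext [0.045 0.041 0.007]
  flattop 289 [282. 217.] mid [0.6475 0.1026 0.0924] mean [0.6435 0.1056 0.0916] ext [0.049 0.039 0.007]
  flattop 58 [172. 231.] mid [0.8326 0.2082 0.0925] mean [0.8299 0.2106 0.0926] ext [0.035 0.019 0.007]
```

Careful with the scale: shifts go in shares of 75 cm and turns go in shares of 45 degrees. That gives: 55.4 cm / 75 = 0.7387, -21.7 cm / 75 = -0.2893, 20.1 degrees / 45 = 0.4467.

carry_out(dp=[[0.7387,-0.2893,0.0747],[0.7387,-0.2893,0.0747],[0.7387,-0.2893,0.0747],[0.7387,-0.2893,0.0747],[0.7387,-0.2893,0.0747],[0.7387,-0.2893,0.0747],[0.7387,-0.2893,0.0747],[0.7387,-0.2893,0.0747],[0.7387,-0.2893,0.0747],[0.7387,-0.2893,0.0747]], twist=[[0,0,0.4467],[0,0,0.4467],[0,0,0.4467],[0,0,0.4467],[0,0,0.4467],[0,0,0.4467],[0,0,0.4467],[0,0,0.4467],[0,0,0.4467],[0,0,0.4467]], gripper=[1,1,1,1,1,1,1,1,1,1])

```text
clock: 0.93
position: [0.5071, -0.2654, 0.217]
eef_rot: [-180.0, 0.0, 0.0]
contact_force: [1.0, -0.4, -0.6]
gripper_width: 0.0857
grasp_force: 0.0
```

Scaled: 13.6 cm / 75 = 0.1813, -12 cm / 75 = -0.16.

carry_out(dp=[[0.1813,-0.16,0.0267],[0.1813,-0.16,0.0267],[0.1813,-0.16,0.0267],[0.1813,-0.16,0.0267],[0.1813,-0.16,0.0267],[0.1813,-0.16,0.0267],[0.1813,-0.16,0.0267]], twist=[[0,0,0],[0,0,0],[0,0,0],[0,0,0],[0,0,0],[0,0,0],[0,0,0]], gripper=[1,1,1,1,1,1,1], squeeze=40)

```text
clock: 1.52
position: [0.6418, -0.1465, 0.1966]
eef_rot: [-180.0, 0.1, 0.1]
contact_force: [-0.1, -1.1, -0.3]
gripper_width: 0.0853
grasp_force: 0.0
```

```bash
cat > w.py <<'E'
from h import *
import sys
c=camera("wrist"); save(c,sys.argv[1]+".png"); X=cloud(c); s=ctrl.sense()
print(s["position"].round(4),s["eef_rot"].round(2),s["clock"], "cam",c["T"][:3,3].round(3))
ok=(c["range_z"]>0)&(X[...,0]>.60)&(X[...,0]<.69)
if len(sys.argv)>2: ok=(c["range_z"]>0)
for z0,z1 in [tuple(map(float,a.split(","))) for a in sys.argv[2:]] or ((.09,.103),(.110,.121),(.034,.048)):
    m=ok&(X[...,2]>z0)&(X[...,2]<z1)
    nl,L,st,ce=cv2.connectedComponentsWithStats(m.astype(np.uint8))
    for i in range(1,nl):
        if st[i,4]>150:
            q=X[L==i]; print(z0,st[i,4],ce[i].round(),"mid",((q.min(0)+q.max(0))/2).round(4),"med",np.median(q,0).round(4),"ext",np.ptp(q,0).round(3))
E
python3 w.py w1
```

```text
[ 0.6414 -0.1475  0.197 ] [1.8e+02 8.0e-02 2.0e-02] 1.5667 cam [ 0.708 -0.146  0.313]
0.09 1897 [ 25. 199.] mid [0.65   0.1014 0.0965] med [0.6484 0.096  0.0911] ext [0.05  0.037 0.013]
0.09 3092 [170. 203.] mid [ 0.6476 -0.0241  0.0946] med [ 0.6488 -0.0253  0.097 ] ext [0.049 0.051 0.009]
0.09 2323 [324. 203.] mid [ 0.6463 -0.1466  0.0967] med [ 0.6518 -0.1467  0.0972] ext [0.051 0.051 0.013]
0.11 815 [324. 213.] mid [ 0.6457 -0.1467  0.1136] med [ 0.6467 -0.1467  0.1152] ext [0.024 0.023 0.007]
0.034 4319 [228. 160.] mid [ 0.6472 -0.0234  0.0409] med [ 0.6848 -0.0749  0.045 ] ext [0.086 0.342 0.014]
0.034 650 [ 88. 184.] mid [0.6503 0.1014 0.041 ] med [0.6522 0.0843 0.0412] ext [0.05  0.038 0.014]
0.034 2256 [263. 187.] mid [ 0.6483 -0.087   0.0398] med [ 0.6491 -0.0875  0.0375] ext [0.053 0.053 0.011]
0.034 1149 [132. 184.] mid [0.6466 0.0406 0.0358] med [0.6534 0.0462 0.0352] ext [0.051 0.047 0.003]
0.034 267 [215. 180.] mid [ 0.6504 -0.0341  0.041 ] med [ 0.6585 -0.0445  0.0413] ext [0.042 0.029 0.014]
0.034 1107 [102. 226.] mid [0.6082 0.0823 0.0405] med [0.6094 0.078  0.0446] ext [0.01  0.129 0.013]
0.034 1133 [245. 226.] mid [ 0.6091 -0.0673  0.0406] med [ 0.6104 -0.0673  0.0446] ext [0.008 0.12  0.013]
```

View pics/w1.png

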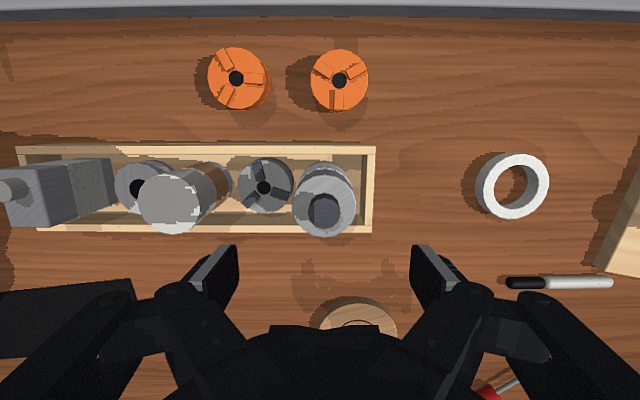

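The wrist view shows the round tin's cap at (324,213) and the chuck at (263,187), with nothing between the open fingers and the tin. Next is to descend on the round tin and close.

Scaled: 11.5 cm / 75 = 0.1533, 8 cm / 75 = 0.1067.

carry_out(dp=[[0.004,-0.0013,0.0533],[0.004,-0.0013,0.1067],[0.004,-0.0013,0.1533],[0.004,-0.0013,0.1533],[0.004,-0.0013,0.1533],[0.004,-0.0013,0.1533],[0.004,-0.0013,0.1533],[0.004,-0.0013,0.1533],[0.004,-0.0013,0.1533],[0.004,-0.0013,0.1533]], twist=[[0,0,0],[0,0,0],[0,0,0],[0,0,0],[0,0,0],[0,0,0],[0,0,0],[0,0,0],[0,0,0],[0,0,0]], gripper=[1,1,1,1,-1,-1,-1,-1,-1,-1], squeeze=40)

```text
clock: 2.4
position: [0.6472, -0.1475, 0.0867]
eef_rot: [179.8, -0.3, 0.0]
contact_force: [-1.4, 0.6, 7.1]
gripper_width: 0.0514
grasp_force: 41.9
```

carry_out(dp=[[0,0,0],[0,0,0],[0,0,0]], twist=[[0,0,0],[0,0,0],[0,0,0]], gripper=[-1,-1,-1])

```text
clock: 2.65
position: [0.6472, -0.1476, 0.0868]
eef_rot: [179.8, -0.3, 0.0]
contact_force: [-1.1, -0.9, 6.7]
gripper_width: 0.0513
grasp_force: 41.9
```

Scaled: -17 cm / 75 = -0.2267, -16 cm / 75 = -0.2133.

carry_out(dp=[[0,0,-0.0333],[0,0,-0.0667],[0,0,-0.1],[-0.0467,0,-0.1],[-0.0933,0,-0.1],[-0.1333,-0.04,-0.1],[-0.16,-0.0867,-0.1],[-0.18,-0.1333,-0.1],[-0.2,-0.18,-0.1],[-0.2133,-0.2267,-0.1]], twist=[[0,0,0],[0,0,0],[0,0,0],[0,0,0],[0,0,0],[0,0,0],[0,0,0],[0,0,0],[0,0,0],[0,0,0]], gripper=[-1,-1,-1,-1,-1,-1,-1,-1,-1,-1])

```text
clock: 3.48
position: [0.4837, 0.025, 0.1585]
eef_rot: [180.0, -0.1, -0.0]
contact_force: [0.6, 0.3, -2.5]
gripper_width: 0.051
grasp_force: 43.1
```

Scaled: -23.6 cm / 75 = -0.3147, 2.5 cm / 75 = 0.0333.

carry_out(dp=[[-0.0133,-0.0467,0],[-0.0267,-0.0933,0],[-0.04,-0.14,0],[-0.044,-0.1867,0],[-0.044,-0.2333,0],[-0.044,-0.2733,0],[-0.044,-0.3067,0],[-0.044,-0.3147,0],[-0.044,-0.3147,0.0333],[-0.044,-0.3147,0.0667]], twist=[[0,0,0],[0,0,0],[0,0,0],[0,0,0],[0,0,0],[0,0,0],[0,0,0],[0,0,0],[0,0,0],[0,0,0]], gripper=[-1,-1,-1,-1,-1,-1,-1,-1,-1,-1])

```text
clock: 4.32
position: [0.4541, 0.2607, 0.1097]
eef_rot: [-179.9, -0.4, 0.1]
contact_force: [-0.4, -0.9, -3.2]
gripper_width: 0.0511
grasp_force: 43.4
```

Scaled: 2.4 cm / 75 = 0.032, 2.2 cm / 75 = 0.0293.

carry_out(dp=[[0,0,0.0133],[0,0,0.024],[0,0,0.0293],[0,0,0.032],[0,0,0.032],[0,0,0.032]], twist=[[0,0,0],[0,0,0],[0,0,0],[0,0,0],[0,0,0],[0,0,0]], gripper=[-1,-1,-1,-1,-1,-1])

```text
clock: 4.82
position: [0.4529, 0.2598, 0.0847]
eef_rot: [-180.0, -0.1, -0.0]
contact_force: [0.4, -0.6, -1.3]
gripper_width: 0.0511
grasp_force: 43.4
```

carry_out(dp=[[0,0,0.0013],[0,0,0.0013],[0,0,0.0013],[0,0,0.0013],[0,0,0.0013],[0,0,0.0013],[0,0,-0.0467],[0,0,-0.0933],[0,0,-0.1467],[0,0,-0.1467]], twist=[[0,0,0],[0,0,0],[0,0,0],[0,0,0],[0,0,0],[0,0,0],[0,0,0],[0,0,0],[0,0,0],[0,0,0]], gripper=[-1,0.8,0.8,0.8,0.8,0.8,0.8,0.8,0.8,0.8])

```text
clock: 5.65
position: [0.4566, 0.2612, 0.2023]
eef_rot: [-179.8, -0.8, 0.0]
contact_force: [0.9, -0.0, 1.6]
gripper_width: 0.0769
grasp_force: 0.0
```

Scaled: 28.3 cm / 75 = 0.3773, 19.3 cm / 75 = 0.2573.

carry_out(dp=[[0.2573,0.3773,0],[0.2573,0.3773,0],[0.2573,0.3773,0],[0.2573,0.3773,0],[0.2573,0.3773,0],[0.2573,0.3773,0],[0.2573,0.3773,0],[0.2573,0.3773,0],[0.2573,0.3773,0],[0.2573,0.3773,0]], twist=[[0,0,0],[0,0,0],[0,0,0],[0,0,0],[0,0,0],[0,0,0],[0,0,0],[0,0,0],[0,0,0],[0,0,0]], gripper=[1,1,1,1,1,1,1,1,1,1])

```text
clock: 6.48
position: [0.6461, -0.0263, 0.1931]
eef_rot: [180.0, -0.0, -0.2]
contact_force: [-0.4, -0.3, 0.2]
gripper_width: 0.0853
grasp_force: 0.0
```

```bash
python3 w.py w2
python3 - <<'E'
from h import *
c=camera("side"); save(c,"side1.png"); X=cloud(c)
m=(c["range_z"]>0)&(X[...,2]>.08)&(X[...,2]<.1)&(X[...,1]>.18)&(X[...,1]<.34)&(X[...,0]<.52)&(X[...,0]>.38)
q=X[m]; print(m.sum(),((q.min(0)+q.max(0))/2).round(4),np.ptp(q,0).round(3))
cv2.imwrite("pics/side1c.png",c["img"][100:400,200:520,::-1])
E
```

```text
[ 0.6451 -0.0242  0.193 ] [-1.7997e+02  4.0000e-02 -1.2000e-01] 6.5333 cam [ 0.712 -0.026  0.31 ]
0.09 1988 [166. 206.] mid [0.6503 0.1019 0.0965] med [0.6476 0.0975 0.0911] ext [0.049 0.036 0.013]
0.09 3048 [320. 210.] mid [ 0.6478 -0.0235  0.0947] med [ 0.6489 -0.0235  0.0972] ext [0.049 0.049 0.009]
0.034 6136 [370. 182.] mid [ 0.6472 -0.024   0.0409] med [ 0.6826 -0.0938  0.045 ] ext [0.086 0.342 0.014]
0.034 368 [205. 187.] mid [0.6502 0.1019 0.041 ] med [0.6573 0.084  0.0411] ext [0.05  0.038 0.014]
0.034 2273 [385. 192.] mid [ 0.649  -0.0866  0.0397] med [ 0.6496 -0.0859  0.0376] ext [0.052 0.053 0.011]
0.034 2092 [259. 194.] mid [0.6461 0.0382 0.0358] med [0.6471 0.0379 0.0353] ext [0.052 0.053 0.004]
0.034 1249 [240. 232.] mid [0.6092 0.0697 0.0407] med [0.6102 0.0555 0.0446] ext [0.008 0.153 0.013]
553 [0.4501 0.2624 0.0899] [0.051 0.053 0.02 ]
```

View pics/side1c.png

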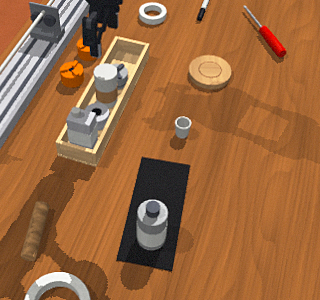

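The tin stands upright on the mat at crop (152,225). The TCP is now centred over the jar.

Scaled: 9.8 cm / 75 = 0.1307, 7.5 cm / 75 = 0.1.

carry_out(dp=[[0.0013,0,0.0533],[0.0013,0,0.1],[0.0013,0,0.1307],[0.0013,0,0.1307],[0.0013,0,0.1307],[0.0013,0,0.1307],[0.0013,0,0.1307],[0.0013,0,0.1307],[0.0013,0,0.1307],[0.0013,0,0.1307]], twist=[[0,0,0],[0,0,0],[0,0,0],[0,0,0],[0,0,0],[0,0,0],[0,0,0],[0,0,0],[0,0,0],[0,0,0]], gripper=[1,1,1,1,-1,-1,-1,-1,-1,-1], squeeze=40)

```text
clock: 7.42
position: [0.6481, -0.0234, 0.0989]
eef_rot: [180.0, -0.3, -0.0]
contact_force: [-1.2, 1.0, 7.6]
gripper_width: 0.0485
grasp_force: 42.1
```

Scaled: -18 cm / 75 = -0.24, -7.5 cm / 75 = -0.1.

carry_out(dp=[[0,0,-0.0333],[0,0,-0.0667],[0,0,-0.1],[-0.0467,0,-0.1],[-0.0933,0,-0.1],[-0.1333,-0.04,-0.1],[-0.1667,-0.08,-0.1],[-0.2,-0.12,-0.1],[-0.2267,-0.16,-0.1],[-0.24,-0.2,-0.1]], twist=[[0,0,0],[0,0,0],[0,0,0],[0,0,0],[0,0,0],[0,0,0],[0,0,0],[0,0,0],[0,0,0],[0,0,0]], gripper=[-1,-1,-1,-1,-1,-1,-1,-1,-1,-1])

```text
clock: 8.25
position: [0.4636, 0.1279, 0.1709]
eef_rot: [-180.0, 0.0, -0.0]
contact_force: [0.6, 0.7, -1.0]
gripper_width: 0.0483
grasp_force: 42.3
```

Scaled: 7.3 cm / 75 = 0.0973, 7.1 cm / 75 = 0.0947.

carry_out(dp=[[0,-0.0267,0],[0,-0.04,0],[0,-0.0427,0],[0,-0.0427,0.0333],[0,-0.0427,0.0667],[0,-0.0427,0.0867],[0,-0.0427,0.0947],[0,-0.0427,0.0973],[0,-0.0427,0.0973],[0,-0.0427,0.0973]], twist=[[0,0,0],[0,0,0],[0,0,0],[0,0,0],[0,0,0],[0,0,0],[0,0,0],[0,0,0],[0,0,0],[0,0,0]], gripper=[-1,-1,-1,-1,-1,-1,-1,-1,-1,-1])

```text
clock: 9.08
position: [0.4672, 0.1584, 0.0988]
eef_rot: [-180.0, -0.1, -0.0]
contact_force: [0.0, -0.0, -0.5]
gripper_width: 0.0487
grasp_force: 42.4
```

Scaled: -10 cm / 75 = -0.1333, -7 cm / 75 = -0.0933.

carry_out(dp=[[0,0,0.0027],[0,0,0.0027],[0,0,0.0027],[0,0,0.0027],[0,0,0.0027],[0,0,0.0027],[0,0,-0.0467],[0,0,-0.0933],[0,0,-0.1333],[0,0,-0.1333]], twist=[[0,0,0],[0,0,0],[0,0,0],[0,0,0],[0,0,0],[0,0,0],[0,0,0],[0,0,0],[0,0,0],[0,0,0]], gripper=[-1,-1,0.8,0.8,0.8,0.8,0.8,0.8,0.8,0.8])

```text
clock: 9.92
position: [0.4701, 0.1592, 0.2048]
eef_rot: [-179.9, -0.7, 0.0]
contact_force: [0.5, 0.4, 1.6]
gripper_width: 0.0767
grasp_force: 0.0
```

Scaled: 24.5 cm / 75 = 0.3267, 18.1 cm / 75 = 0.2413.

carry_out(dp=[[0.2413,0.3267,0],[0.2413,0.3267,0],[0.2413,0.3267,0],[0.2413,0.3267,0],[0.2413,0.3267,0],[0.2413,0.3267,0],[0.2413,0.3267,0],[0.2413,0.3267,0],[0.2413,0.3267,0],[0.2413,0.3267,0]], twist=[[0,0,0],[0,0,0],[0,0,0],[0,0,0],[0,0,0],[0,0,0],[0,0,0],[0,0,0],[0,0,0],[0,0,0]], gripper=[1,1,1,1,1,1,1,1,1,1])

```text
clock: 10.75
position: [0.6468, -0.0865, 0.1967]
eef_rot: [-180.0, 0.1, -0.1]
contact_force: [-0.6, -0.0, 1.1]
gripper_width: 0.0854
grasp_force: 0.0
```

```bash
python3 w.py w3
python3 - <<'E'
from h import *
c=camera("side"); save(c,"side2.png"); X=cloud(c)
for a,b,z0,z1 in ((.10,.215,.08,.1),(.215,.33,.08,.1)):
    m=(c["range_z"]>0)&(X[...,2]>z0)&(X[...,2]<z1)&(X[...,1]>a)&(X[...,1]<b)&(X[...,0]<.52)&(X[...,0]>.38)
    q=X[m]; print(m.sum(),((q.min(0)+q.max(0))/2).round(4),np.ptp(q,0).round(3))
w=cv2.imread("pics/w3.png"); cv2.imwrite("pics/c3.png",np.hstack([c["img"][100:400,200:520,::-1],w[60:360,150:600]]))
E
```

```text
[ 0.6464 -0.0856  0.1968] [-1.7995e+02  8.0000e-02  0.0000e+00] 10.8 cam [ 0.713 -0.087  0.313]
0.09 1927 [ 96. 205.] mid [0.6503 0.1018 0.0965] med [0.6487 0.0965 0.0911] ext [0.049 0.037 0.013]
0.034 7494 [280. 194.] mid [ 0.6472 -0.0237  0.0408] med [ 0.6484 -0.0476  0.0449] ext [0.086 0.342 0.014]
0.034 528 [147. 188.] mid [0.6503 0.101  0.041 ] med [0.6547 0.084  0.0412] ext [0.05  0.037 0.014]
0.034 2227 [324. 192.] mid [ 0.6484 -0.0868  0.04  ] med [ 0.6492 -0.0868  0.0376] ext [0.053 0.054 0.012]
0.034 2006 [200. 194.] mid [0.6463 0.0382 0.0358] med [0.6468 0.0375 0.0352] ext [0.053 0.054 0.004]
600 [0.4636 0.1585 0.0889] [0.049 0.05  0.018]
551 [0.4501 0.262  0.0897] [0.051 0.053 0.019]
```

View pics/c3.png

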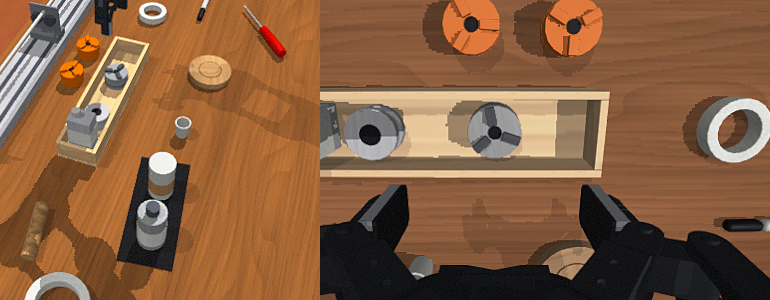

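Left crop: jar at (160,175) and tin at (152,225), both upright on the mat. Right crop: chuck at (495,131), clear on both sides. Now the chuck.

Scaled: 16.1 cm / 75 = 0.2147, 15.5 cm / 75 = 0.2067.

carry_out(dp=[[0.0013,0.0013,0.0533],[0.0013,0.0013,0.1067],[0.0013,0.0013,0.1533],[0.0013,0.0013,0.1867],[0.0013,0.0013,0.2067],[0.0013,0.0013,0.2147],[0.0013,0.0013,0.2147],[0.0013,0.0013,0.2147]], twist=[[0,0,0],[0,0,0],[0,0,0],[0,0,0],[0,0,0],[0,0,0],[0,0,0],[0,0,0]], gripper=[1,1,1,1,1,1,1,1])

```text
clock: 11.52
position: [0.6491, -0.0872, 0.0384]
eef_rot: [180.0, -0.2, 0.0]
contact_force: [0.3, -0.0, 0.9]
gripper_width: 0.0853
grasp_force: 0.0
```

carry_out(dp=[[0,0,0],[0,0,0],[0,0,0],[0,0,0],[0,0,0],[0,0,0],[0,0,0],[0,0,0]], twist=[[0,0,0],[0,0,0],[0,0,0],[0,0,0],[0,0,0],[0,0,0],[0,0,0],[0,0,0]], gripper=[-1,-1,-1,-1,-1,-1,-1,-1], squeeze=60)

```text
clock: 12.18
position: [0.6495, -0.0876, 0.0389]
eef_rot: [179.9, -0.2, 0.0]
contact_force: [-0.3, 0.8, 5.7]
gripper_width: 0.0524
grasp_force: 63.9
```

Scaled: -19.7 cm / 75 = -0.2627, 9.9 cm / 75 = 0.132.

carry_out(dp=[[0,0,-0.0333],[0,0,-0.0667],[0,0,-0.1],[-0.0467,0.02,-0.1],[-0.0933,0.044,-0.1],[-0.14,0.0667,-0.1],[-0.1867,0.0933,-0.1],[-0.2267,0.1133,-0.1],[-0.2533,0.128,-0.1],[-0.2627,0.132,-0.1]], twist=[[0,0,0],[0,0,0],[0,0,0],[0,0,0],[0,0,0],[0,0,0],[0,0,0],[0,0,0],[0,0,0],[0,0,0]], gripper=[-1,-1,-1,-1,-1,-1,-1,-1,-1,-1])

```text
clock: 13.02
position: [0.4477, -0.187, 0.1108]
eef_rot: [-180.0, 0.2, -0.1]
contact_force: [1.3, -1.3, -4.3]
gripper_width: 0.0521
grasp_force: 64.8
```

Scaled: 3 cm / 75 = 0.04, 1.5 cm / 75 = 0.02.

carry_out(dp=[[0,0,0.0067],[0,0,0.02],[0,0,0.04],[0,0,0.04],[0,0,0.04]], twist=[[0,0,0],[0,0,0],[0,0,0],[0,0,0],[0,0,0]], gripper=[-1,-1,-1,-1,-1])

```text
clock: 13.43
position: [0.4508, -0.185, 0.0801]
eef_rot: [-179.9, 0.1, 0.1]
contact_force: [0.2, 0.0, -4.4]
gripper_width: 0.052
grasp_force: 64.6
```

```bash
cat > st.py <<'E'
from h import *
import sys
tag=sys.argv[1]; s=ctrl.sense(); print(s["position"].round(4),s["eef_rot"].round(2))
for n in ("scene","side","wrist"):
    c=camera(n); save(c,tag+n+".png"); X=cloud(c); hsv=cv2.cvtColor(c["img"],cv2.COLOR_RGB2HSV)
    r=(c["range_z"]>0)&(np.hypot(X[...,0]-.45,X[...,1]+.187)<.062)
    m=r&(abs(X[...,2]-.0145)<.004)&(hsv[...,1]>70)
    ys,xs=np.where(m); Q=(plane(c,np.c_[xs,ys],.015)[:,:2]*1000).astype(np.float32)
    print(n,"stand",len(Q),np.round(cv2.minEnclosingCircle(Q),1) if 0 else cv2.minEnclosingCircle(Q))
    m=r&(X[...,2]>.045)&(X[...,2]<.12)&(hsv[...,1]<60)&(hsv[...,2]>80)
    for z0 in np.arange(.036,.09,.004):
        mm=r&(X[...,2]>z0)&(X[...,2]<z0+.004)&(hsv[...,2]>70)
        if mm.sum()>120: q=X[mm]; print("  ",z0.round(3),mm.sum(),((q.min(0)+q.max(0))/2).round(4),np.ptp(q,0).round(3))
E
python3 st.py a
```

```text
[ 0.4508 -0.185   0.0801] [-1.7988e+02  1.4000e-01  7.0000e-02]
scene stand 1522 ((451.5351257324219, -188.69996643066406), 50.65524673461914)
   0.076 265 [ 0.4507 -0.185   0.078 ] [0.047 0.079 0.004]
   0.08 335 [ 0.4519 -0.1852  0.082 ] [0.045 0.079 0.004]
   0.084 164 [ 0.4527 -0.1856  0.086 ] [0.042 0.078 0.004]
side stand 733 ((450.2240295410156, -183.81809997558594), 50.30506134033203)
wrist stand 7811 ((453.0231628417969, -188.36880493164062), 49.392391204833984)
   0.056 156 [ 0.4696 -0.1864  0.0581] [0.018 0.052 0.004]
   0.06 207 [ 0.4694 -0.1859  0.062 ] [0.017 0.064 0.004]
   0.064 266 [ 0.4687 -0.1863  0.066 ] [0.018 0.076 0.004]
   0.068 274 [ 0.4686 -0.1857  0.07  ] [0.019 0.079 0.004]
   0.072 298 [ 0.4686 -0.1857  0.074 ] [0.019 0.079 0.004]
   0.076 3857 [ 0.4515 -0.1858  0.078 ] [0.053 0.08  0.004]
   0.08 2863 [ 0.4517 -0.1861  0.082 ] [0.053 0.079 0.004]
   0.084 510 [ 0.4544 -0.1861  0.086 ] [0.046 0.079 0.004]
```

```bash
python3 -c "
import cv2,numpy as np
a=cv2.imread('pics/ascene.png')[140:330,90:330]; b=cv2.imread('pics/aside.png')[80:270,300:540]; c=cv2.imread('pics/awrist.png')[100:400,80:560]
a,b=[cv2.resize(x,(400,300)) for x in (a,b)]
cv2.imwrite('pics/a.png',np.vstack([np.hstack([a,b]),np.hstack([c,np.zeros((300,320,3),np.uint8)])]))"
```

```text
(no output)
```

View pics/a.png

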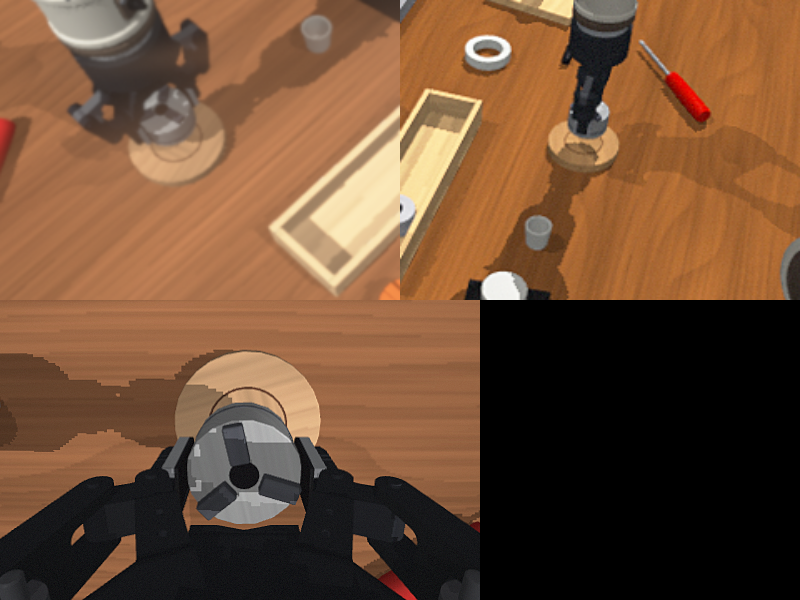

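The wrist crop shows the chuck level in the fingers, its bore at (245,475), slightly off the stand's centre. A small shift of +1 mm in x and -2.7 mm in world y corrects that, then lower.

Scaled: 3.2 cm / 75 = 0.0427, 0.27 cm / 75 = 0.0036.

carry_out(dp=[[0.0013,0.0036,0],[0.0013,0.0036,0.0133],[0.0013,0.0036,0.0267],[0.0013,0.0036,0.0347],[0.0013,0.0036,0.04],[0.0013,0.0036,0.0427],[0.0013,0.0036,0.0427],[0.0013,0.0036,0.0427]], twist=[[0,0,0],[0,0,0],[0,0,0],[0,0,0],[0,0,0],[0,0,0],[0,0,0],[0,0,0]], gripper=[-1,-1,-1,-1,-1,-1,-1,-1])

```text
clock: 14.25
position: [0.4521, -0.189, 0.0496]
eef_rot: [180.0, -0.0, -0.0]
contact_force: [0.6, 0.9, -4.6]
gripper_width: 0.0523
grasp_force: 64.7
```

Scaled: 0.25 cm / 75 = 0.0033, 0.2 cm / 75 = 0.0027.

carry_out(dp=[[0,0,0.0013],[0,0,0.0027],[0,0,0.0033],[0,0,0.0033]], twist=[[0,0,0],[0,0,0],[0,0,0],[0,0,0]], gripper=[-1,-1,-1,-1])

```text
clock: 14.58
position: [0.4523, -0.1893, 0.0479]
eef_rot: [180.0, -0.0, 0.0]
contact_force: [-2.3, 0.8, 3.7]
gripper_width: 0.0522
grasp_force: 65.8
```

Contact on the stand. Open, rise and check.

Scaled: -15 cm / 75 = -0.2, -11 cm / 75 = -0.1467.

carry_out(dp=[[0,0,0],[0,0,0],[0,0,0],[0,0,0],[0,0,0],[0,0,-0.04],[0,0,-0.0933],[0,0,-0.1467],[0,0,-0.2],[0,0,-0.2]], twist=[[0,0,0],[0,0,0],[0,0,0],[0,0,0],[0,0,0],[0,0,0],[0,0,0],[0,0,0],[0,0,0],[0,0,0]], gripper=[0.7,0.7,0.7,0.7,0.7,0.7,0.7,0.7,0.7,0.7])

```text
clock: 15.42
position: [0.4561, -0.1919, 0.2061]
eef_rot: [179.5, -0.7, 0.0]
contact_force: [0.7, -0.0, 1.5]
gripper_width: 0.0726
grasp_force: 0.0
```

```bash
python3 st.py b; python3 -c "
import cv2
cv2.imwrite('pics/b.png',cv2.imread('pics/bwrist.png')[60:400,160:500])"
```

```text
[ 0.4561 -0.1919  0.2061] [ 1.7945e+02 -7.4000e-01  2.0000e-02]
scene stand 1416 ((450.42669677734375, -189.7963104248047), 51.614166259765625)
   0.044 338 [ 0.4498 -0.1896  0.0461] [0.054 0.055 0.004]
   0.048 266 [ 0.449 -0.189  0.05 ] [0.053 0.052 0.004]
   0.052 160 [ 0.4522 -0.1911  0.054 ] [0.046 0.047 0.004]
side stand 537 ((450.1089782714844, -182.89022827148438), 51.02533721923828)
   0.044 157 [ 0.4497 -0.1867  0.046 ] [0.051 0.057 0.004]
wrist stand 3975 ((452.26025390625, -188.09869384765625), 49.77998352050781)
   0.044 1603 [ 0.4515 -0.1892  0.046 ] [0.053 0.054 0.004]
   0.048 197 [ 0.4549 -0.191   0.05  ] [0.046 0.047 0.004]
   0.052 320 [ 0.4549 -0.1911  0.0531] [0.045 0.045 0.002]
```

View pics/b.png

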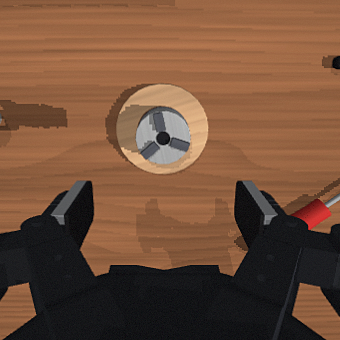

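The chuck is upright at crop (163,138), within about 1 mm of the stand's centre. Now the jar.

Scaled: -34.8 cm / 75 = -0.464, 1.4 cm / 75 = 0.0187.

carry_out(dp=[[0.0187,-0.464,0],[0.0187,-0.464,0],[0.0187,-0.464,0],[0.0187,-0.464,0],[0.0187,-0.464,0],[0.0187,-0.464,0],[0.0187,-0.464,0],[0.0187,-0.464,0],[0.0187,-0.464,0],[0.0187,-0.464,0]], twist=[[0,0,0],[0,0,0],[0,0,0],[0,0,0],[0,0,0],[0,0,0],[0,0,0],[0,0,0],[0,0,0],[0,0,0]], gripper=[0.9,0.9,0.9,0.9,0.9,0.9,0.9,0.9,0.9,0.9])

```text
clock: 16.4
position: [0.4642, 0.1621, 0.1947]
eef_rot: [-180.0, 0.3, 0.3]
contact_force: [-0.2, -0.3, -0.3]
gripper_width: 0.0809
grasp_force: 0.0
```

```bash
python3 w.py w4 .087,.1 .106,.118
```

```text
[0.4645 0.1602 0.1949] [179.97   0.24   0.2 ] 16.45 cam [0.531 0.162 0.311]
0.087 2944 [328. 207.] mid [0.4664 0.1582 0.0919] med [0.4672 0.1586 0.0942] ext [0.049 0.049 0.009]
0.087 2111 [206. 220.] mid [0.4519 0.2612 0.0934] med [0.4595 0.2535 0.094 ] ext [0.051 0.052 0.013]
0.106 836 [193. 231.] mid [0.4522 0.2609 0.11  ] med [0.4529 0.2598 0.1118] ext [0.024 0.024 0.008]
```

Scaled: 10.2 cm / 75 = 0.136, 0.15 cm / 75 = 0.002.

carry_out(dp=[[0.0013,0.002,0.0533],[0.0013,0.002,0.1],[0.0013,0.002,0.136],[0.0013,0.002,0.136],[0.0013,0.002,0.136],[0.0013,0.002,0.136],[0.0013,0.002,0.136],[0.0013,0.002,0.136],[0.0013,0.002,0.136],[0.0013,0.002,0.136]], twist=[[0,0,0],[0,0,0],[0,0,0],[0,0,0],[0,0,0],[0,0,0],[0,0,0],[0,0,0],[0,0,0],[0,0,0]], gripper=[0.9,0.9,0.9,0.9,-1,-1,-1,-1,-1,-1], squeeze=40)

```text
clock: 17.28
position: [0.4689, 0.1575, 0.0974]
eef_rot: [180.0, -0.3, 0.0]
contact_force: [-0.2, -0.3, 6.8]
gripper_width: 0.0489
grasp_force: 42.1
```

Scaled: 18.1 cm / 75 = 0.2413, 17.5 cm / 75 = 0.2333.

carry_out(dp=[[0,0,-0.0333],[0,0,-0.0667],[0,0,-0.1067],[0.0133,0.0467,-0.1067],[0.04,0.0867,-0.1067],[0.0667,0.1267,-0.1067],[0.0933,0.1667,-0.1067],[0.12,0.2067,-0.1067],[0.1533,0.2333,-0.1067],[0.1933,0.2413,-0.1067]], twist=[[0,0,0],[0,0,0],[0,0,0],[0,0,0],[0,0,0],[0,0,0],[0,0,0],[0,0,0],[0,0,0],[0,0,0]], gripper=[-1,-1,-1,-1,-1,-1,-1,-1,-1,-1])

```text
clock: 18.12
position: [0.6124, -0.0269, 0.1752]
eef_rot: [179.9, 0.0, -0.2]
contact_force: [-0.1, -0.7, -0.5]
gripper_width: 0.0488
grasp_force: 42.5
```

Scaled: 4.5 cm / 75 = 0.06, 4 cm / 75 = 0.0533.

carry_out(dp=[[0.0333,0,0],[0.048,0,0],[0.048,0,0],[0.048,0,0],[0.048,0,0.0267],[0.048,0,0.0533],[0.048,0,0.06],[0.048,0,0.06]], twist=[[0,0,0],[0,0,0],[0,0,0],[0,0,0],[0,0,0],[0,0,0],[0,0,0],[0,0,0]], gripper=[-1,-1,-1,-1,-1,-1,-1,-1])

```text
clock: 18.78
position: [0.6455, -0.0228, 0.1278]
eef_rot: [-179.9, 0.3, 0.0]
contact_force: [0.6, -0.1, -1.9]
gripper_width: 0.0485
grasp_force: 42.5
```

```bash
python3 w.py w5 .115,.130 | awk 'NR<6'
```

```text
[ 0.6468 -0.0231  0.1296] [-1.7997e+02  1.3000e-01  2.0000e-02] 18.8333 cam [ 0.712 -0.023  0.244]
0.115 9358 [323. 270.] mid [ 0.6427 -0.0227  0.1225] med [ 0.6476 -0.0225  0.1247] ext [0.05  0.076 0.015]
```

Scaled: 2.8 cm / 75 = 0.0373, 0.05 cm / 75 = 0.0007.

carry_out(dp=[[0.0053,0.0007,0],[0.0053,0.0007,0.0107],[0.0053,0.0007,0.0213],[0.0053,0.0007,0.0293],[0.0053,0.0007,0.0347],[0.0053,0.0007,0.0373],[0.0053,0.0007,0.0373],[0.0053,0.0007,0.0373]], twist=[[0,0,0],[0,0,0],[0,0,0],[0,0,0],[0,0,0],[0,0,0],[0,0,0],[0,0,0]], gripper=[-1,-1,-1,-1,-1,-1,-1,-1])

```text
clock: 19.5
position: [0.652, -0.024, 0.102]
eef_rot: [-180.0, 0.0, 0.0]
contact_force: [-0.2, -0.4, -2.0]
gripper_width: 0.049
grasp_force: 42.7
```

Scaled: 0.2 cm / 75 = 0.0027, -0.1 cm / 75 = -0.0013.

carry_out(dp=[[-0.0013,0,0.0013],[-0.0013,0,0.0027],[-0.0013,0,0.0027],[-0.0013,0,0.0027]], twist=[[0,0,0],[0,0,0],[0,0,0],[0,0,0]], gripper=[-1,-1,-1,-1])

```text
clock: 19.83
position: [0.6512, -0.024, 0.1005]
eef_rot: [180.0, -0.0, -0.0]
contact_force: [0.1, -0.1, -0.1]
gripper_width: 0.049
grasp_force: 42.6
```

Scaled: -9.5 cm / 75 = -0.1267, -6.5 cm / 75 = -0.0867.

carry_out(dp=[[0,0,0],[0,0,0],[0,0,0],[0,0,0],[0,0,0],[0,0,-0.04],[0,0,-0.0867],[0,0,-0.1267],[0,0,-0.1267],[0,0,-0.1267]], twist=[[0,0,0],[0,0,0],[0,0,0],[0,0,0],[0,0,0],[0,0,0],[0,0,0],[0,0,0],[0,0,0],[0,0,0]], gripper=[0.8,0.8,0.8,0.8,0.8,0.8,0.8,0.8,0.8,0.8])

```text
clock: 20.67
position: [0.6526, -0.0243, 0.1981]
eef_rot: [179.9, -0.3, 0.0]
contact_force: [0.1, -0.6, -0.0]
gripper_width: 0.0768
grasp_force: 0.0
```

```bash
python3 w.py w6
```

```text
[ 0.6513 -0.0241  0.1956] [ 1.7999e+02 -7.0000e-02 -0.0000e+00] 20.7167 cam [ 0.718 -0.024  0.315]
0.09 1898 [172. 213.] mid [0.6503 0.1017 0.0964] med [0.6475 0.0976 0.0911] ext [0.049 0.036 0.013]
0.09 2868 [321. 216.] mid [ 0.6485 -0.0227  0.0948] med [ 0.6496 -0.0224  0.0972] ext [0.049 0.049 0.01 ]
0.034 5789 [368. 189.] mid [ 0.6473 -0.024   0.0408] med [ 0.6826 -0.0907  0.045 ] ext [0.085 0.343 0.014]
0.034 348 [209. 192.] mid [0.6505 0.1016 0.041 ] med [0.6581 0.0839 0.0411] ext [0.049 0.037 0.014]
0.034 1971 [262. 200.] mid [0.6462 0.038  0.0361] med [0.6469 0.038  0.0353] ext [0.052 0.053 0.004]
0.034 1181 [245. 237.] mid [0.609  0.0689 0.0406] med [0.6103 0.053  0.0446] ext [0.009 0.153 0.013]
```

Jar is back within 1 mm of where it stood. Now the tin.

Scaled: -28.5 cm / 75 = -0.38, -19.9 cm / 75 = -0.2653.

carry_out(dp=[[-0.2653,-0.38,0],[-0.2653,-0.38,0],[-0.2653,-0.38,0],[-0.2653,-0.38,0],[-0.2653,-0.38,0],[-0.2653,-0.38,0],[-0.2653,-0.38,0],[-0.2653,-0.38,0],[-0.2653,-0.38,0],[-0.2653,-0.38,0]], twist=[[0,0,0],[0,0,0],[0,0,0],[0,0,0],[0,0,0],[0,0,0],[0,0,0],[0,0,0],[0,0,0],[0,0,0]], gripper=[1,1,1,1,1,1,1,1,1,1])

```text
clock: 21.55
position: [0.4485, 0.2633, 0.1929]
eef_rot: [180.0, 0.3, 0.3]
contact_force: [0.2, 0.1, -0.0]
gripper_width: 0.0852
grasp_force: 0.0
```

```bash
python3 w.py w7 .087,.1 .106,.118
```

```text
[0.4501 0.2618 0.1933] [179.93   0.18   0.18] 21.6 cam [0.515 0.264 0.309]
0.087 3109 [ 38. 215.] mid [0.4359 0.4939 0.0935] med [0.4445 0.4951 0.0935] ext [0.165 0.027 0.013]
0.087 2332 [326. 203.] mid [0.4519 0.2613 0.0935] med [0.458  0.2615 0.0942] ext [0.051 0.051 0.013]
0.087 1244 [ 36. 294.] mid [0.3658 0.5279 0.0935] med [0.3722 0.5144 0.094 ] ext [0.069 0.041 0.013]
0.106 1354 [ 31. 249.] mid [0.418  0.4916 0.1084] med [0.4213 0.4926 0.1085] ext [0.131 0.024 0.005]
0.106 829 [326. 214.] mid [0.4515 0.2615 0.1102] med [0.4525 0.2615 0.1122] ext [0.024 0.023 0.008]
0.106 1379 [ 18. 310.] mid [0.3661 0.5171 0.112 ] med [0.3679 0.5139 0.1124] ext [0.069 0.019 0.012]
0.106 173 [ 13. 358.] mid [0.3143 0.5393 0.1079] med [0.3144 0.5391 0.1086] ext [0.009 0.029 0.004]
```

Scaled: 11.4 cm / 75 = 0.152, 8 cm / 75 = 0.1067.

carry_out(dp=[[0.0013,0.0007,0.0533],[0.0013,0.0007,0.1067],[0.0013,0.0007,0.152],[0.0013,0.0007,0.152],[0.0013,0.0007,0.152],[0.0013,0.0007,0.152],[0.0013,0.0007,0.152],[0.0013,0.0007,0.152],[0.0013,0.0007,0.152],[0.0013,0.0007,0.152]], twist=[[0,0,0],[0,0,0],[0,0,0],[0,0,0],[0,0,0],[0,0,0],[0,0,0],[0,0,0],[0,0,0],[0,0,0]], gripper=[1,1,1,1,-1,-1,-1,-1,-1,-1], squeeze=40)

```text
clock: 22.43
position: [0.4554, 0.261, 0.084]
eef_rot: [-179.9, -0.3, 0.0]
contact_force: [0.8, 0.2, 6.7]
gripper_width: 0.051
grasp_force: 42.7
```

Scaled: 24.5 cm / 75 = 0.3267, 21 cm / 75 = 0.28.

carry_out(dp=[[0,0,-0.0333],[0,0,-0.0667],[0,0,-0.1067],[0.0133,0.0467,-0.1067],[0.0267,0.0933,-0.1067],[0.04,0.14,-0.1067],[0.0533,0.1867,-0.1067],[0.0667,0.2333,-0.1067],[0.08,0.28,-0.1067],[0.0867,0.3267,-0.1067]], twist=[[0,0,0],[0,0,0],[0,0,0],[0,0,0],[0,0,0],[0,0,0],[0,0,0],[0,0,0],[0,0,0],[0,0,0]], gripper=[-1,-1,-1,-1,-1,-1,-1,-1,-1,-1])

```text
clock: 23.27
position: [0.5187, 0.0137, 0.1618]
eef_rot: [180.0, -0.1, 0.0]
contact_force: [1.7, 0.6, -2.4]
gripper_width: 0.0512
grasp_force: 43.5
```

Scaled: 16.3 cm / 75 = 0.2173, 15.8 cm / 75 = 0.2107.

carry_out(dp=[[0.0067,0.0467,0],[0.0133,0.0933,0],[0.02,0.14,0],[0.0333,0.18,0],[0.06,0.2107,0],[0.0933,0.2173,0],[0.1333,0.2173,0],[0.1667,0.2173,0],[0.172,0.2173,0],[0.172,0.2173,0]], twist=[[0,0,0],[0,0,0],[0,0,0],[0,0,0],[0,0,0],[0,0,0],[0,0,0],[0,0,0],[0,0,0],[0,0,0]], gripper=[-1,-1,-1,-1,-1,-1,-1,-1,-1,-1])

```text
clock: 24.1
position: [0.6478, -0.1473, 0.161]
eef_rot: [180.0, -0.0, 0.0]
contact_force: [0.7, 0.9, -2.8]
gripper_width: 0.0511
grasp_force: 43.4
```

Scaled: 4.5 cm / 75 = 0.06, 4.2 cm / 75 = 0.056.

carry_out(dp=[[0,0,0.02],[0,0,0.04],[0,0,0.056],[0,0,0.06],[0,0,0.06],[0,0,0.06]], twist=[[0,0,0],[0,0,0],[0,0,0],[0,0,0],[0,0,0],[0,0,0]], gripper=[-1,-1,-1,-1,-1,-1])

```text
clock: 24.6
position: [0.6468, -0.1475, 0.1166]
eef_rot: [180.0, -0.0, -0.0]
contact_force: [-0.2, 0.7, -1.9]
gripper_width: 0.0513
grasp_force: 43.4
```

```bash
python3 w.py w8 .138,.152 .115,.130 | awk 'NR<8'
```

```text
[ 0.6473 -0.1477  0.1172] [ 1.7996e+02 -8.0000e-02 -0.0000e+00] 24.65 cam [ 0.713 -0.147  0.233]
0.138 3867 [197. 306.] mid [ 0.6486 -0.106   0.145 ] med [ 0.6542 -0.1019  0.1482] ext [0.027 0.036 0.014]
0.138 3850 [450. 306.] mid [ 0.6487 -0.1888  0.145 ] med [ 0.6543 -0.1929  0.1483] ext [0.027 0.036 0.014]
0.138 2227 [324. 309.] mid [ 0.6481 -0.1476  0.1423] med [ 0.6493 -0.1476  0.1445] ext [0.016 0.024 0.009]
0.115 8061 [324. 272.] mid [ 0.6489 -0.1477  0.1225] med [ 0.6553 -0.1476  0.1265] ext [0.042 0.078 0.015]
```

Scaled: 3 cm / 75 = 0.04, 2.7 cm / 75 = 0.036.

carry_out(dp=[[0.0027,-0.0013,0],[0.0027,-0.0013,0.0107],[0.0027,-0.0013,0.0213],[0.0027,-0.0013,0.0307],[0.0027,-0.0013,0.036],[0.0027,-0.0013,0.04],[0.0027,-0.0013,0.04],[0.0027,-0.0013,0.04]], twist=[[0,0,0],[0,0,0],[0,0,0],[0,0,0],[0,0,0],[0,0,0],[0,0,0],[0,0,0]], gripper=[-1,-1,-1,-1,-1,-1,-1,-1])

```text
clock: 25.32
position: [0.649, -0.1462, 0.0871]
eef_rot: [-180.0, 0.0, 0.0]
contact_force: [-3.4, 2.2, 5.8]
gripper_width: 0.0515
grasp_force: 44.2
```

Contact on the rack floor. Release, rise and check.

carry_out(dp=[[0,0,0],[0,0,0],[0,0,0],[0,0,0],[0,0,0],[0,0,-0.04],[0,0,-0.0867],[0,0,-0.14],[0,0,-0.1533],[0,0,-0.1533]], twist=[[0,0,0],[0,0,0],[0,0,0],[0,0,0],[0,0,0],[0,0,0],[0,0,0],[0,0,0],[0,0,0],[0,0,0]], gripper=[0.8,0.8,0.8,0.8,0.8,0.8,0.8,0.8,0.8,0.8])

```text
clock: 26.15
position: [0.6517, -0.1476, 0.2069]
eef_rot: [179.8, -0.5, 0.0]
contact_force: [-0.4, -1.0, 0.1]
gripper_width: 0.0767
grasp_force: 0.0
```

Scaled: -20 cm / 75 = -0.2667, -16 cm / 75 = -0.2133.

carry_out(dp=[[-0.0533,0,0],[-0.1067,0,0],[-0.16,0,-0.0133],[-0.2133,0,-0.0267],[-0.2667,0,-0.04],[-0.2667,0,-0.04]], twist=[[0,0,0],[0,0,0],[0,0,0],[0,0,0],[0,0,0],[0,0,0]], gripper=[0.8,0.8,0.8,0.8,0.8,0.8])

```text
clock: 26.65
position: [0.4433, -0.145, 0.2301]
eef_rot: [-179.9, 0.2, -0.1]
contact_force: [0.4, 0.2, -0.7]
gripper_width: 0.0766
grasp_force: 0.0
```

```bash
python3 w.py w9 .09,.103 .110,.121 | grep -v "0\.8[0-9]* "
python3 - <<'E'
from h import *
a=camera("scene"); b=camera("side")
X=cloud(b); m=(b["range_z"]>0)&(X[...,2]>.03)&(X[...,2]<.04)&(np.hypot(X[...,0]-.463,X[...,1]-.006)<.03); q=X[m]; print("cup",m.sum(),((q.min(0)+q.max(0))/2).round(4))
cv2.imwrite("pics/end.png",np.hstack([a["img"][100:370,120:500,::-1],b["img"][80:350,200:580,::-1]]))
E
```

```text
[ 0.4461 -0.1458  0.2303] [-1.7998e+02  6.0000e-02 -1.0000e-01] 26.7 cam [ 0.51  -0.145  0.347]
cup 98 [0.4633 0.0066 0.0345]
```

View pics/end.png

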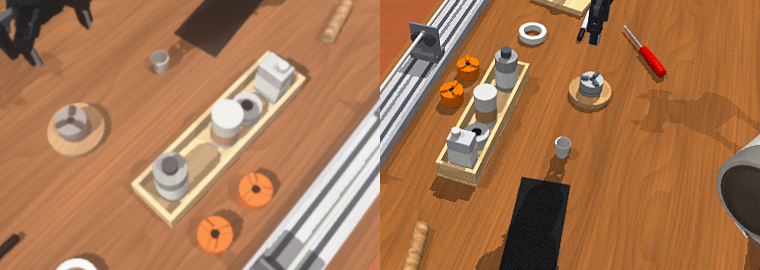

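Both views show the tin (left 170,180), jar (227,120) and flat tin upright in the rack. The chuck is on the stand (72,124), and the cup and pulley have not moved. One numeric check from the scene camera, then hand in.

Run:
```python
from h import *
c=camera("scene"); X=cloud(c)
for n,y,z0,z1,r in (("tin",-.1477,.112,.12,.03),("jar",-.0241,.094,.103,.04),("flat",.1016,.089,.096,.04),("pulley",.0386,.03,.04,.03)):
    m=(c["range_z"]>0)&(X[...,2]>z0)&(X[...,2]<z1)&(abs(X[...,0]-.645)<.032)&(abs(X[...,1]-y)<r); q=X[m]
    print(n,m.sum(),((q.min(0)+q.max(0))/2).round(4),np.ptp(q,0).round(3))
print(ctrl.close_job())
```

```text
tin 230 [ 0.6422 -0.147   0.116 ] [0.025 0.024 0.008]
jar 755 [ 0.6455 -0.0236  0.0983] [0.049 0.05  0.008]
flat 448 [0.6481 0.1016 0.0922] [0.05  0.037 0.006]
pulley 554 [0.6439 0.039  0.035 ] [0.053 0.05  0.009]
the job is handed in; nothing more can be done
None
```

The job is done and handed in at about 27 s: the chuck stands jaws up on the stand within about 1 mm of its centre, the round tin and jar are back within about 1 mm of their original spots, and the flat tin, pulley and cup have not moved.

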